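# Stack a board to dry on spacer sticks

## Task

Stack the second board over the one already in the drying stand, with an air gap between: first lay the two thick spacer sticks (not the thin lath) crosswise on the lower board, centred on it, one just inside each pair of stakes. Then draw the board right out of the stock rack by its end, put it down flat on the bench and let go, take it again by its middle and lower it, without dropping it, between the stakes so that it lies flat on both sticks, in line with the board below. Leave the lower board and everything else where they are.

Things in the scene. Friction and masses are not known exactly. Their poses are not given: they have to be found in the camera images.
- stand: aluminium drying stand, fixed: base plate 130 x 250 x 12 mm; origin under its centre at bench level, y along its length. Four stakes in two pairs, tops 76 mm above the bench: each covers |y| 60 to 90 mm, inner faces at x = +-32 mm. They leave no room for fingers beside a board's ends, only beside its middle
- lower_board: the lower board, 56 x 200 x 18 mm wood, loose, lying on the stand's base between the stakes (underside 12 mm, top 30 mm above the bench); origin at the centre of its underside, y along its length, z up
- board: the second board, like the lower: 56 (x) x 200 (y) x 18 (z) mm, 150 g; origin at the centre of its underside. It lies flat on the bench in the stock rack, 45 to 55 mm of its +y end sticking out of the mouth. On two spacers in the stand its underside is 50 mm above the bench
- stock_rack: low grey metal tunnel, fixed, with no floor (the board slides on the bench): 84 mm wide (x), 176 long, 38 high, inside 72 wide and 34 high; 2 mm thick, 20 mm wide flanges along both sides. Origin on the bench at the middle of its mouth, which faces its +y, the way the board is drawn out; about 220 mm of bench before it is free
- stick_a: plain square wooden spacer stick 110 x 20 x 20 mm (35 g), lying loose on the bench; origin at the centre of its underside, x along its length, z up. stick_a and stick_b are alike and interchangeable
- stick_b: plain square wooden spacer stick 110 x 20 x 20 mm (35 g), lying loose on the bench; origin at the centre of its underside, x along its length, z up. stick_a and stick_b are alike and interchangeable
- lath: thin wooden lath 80 x 20 x 8 mm lying loose near the sticks, too thin and short to be a spacer, not to be used; origin at the centre of its underside, x along its length
- tape_measure: bystander: grey and black tape measure 70 x 40 x 60 mm; origin under its centre
- jar: bystander: glass jar, diameter 64 mm, height 75 mm; origin under its centre
- screwdriver: bystander: screwdriver 190 mm long lying along its x axis; origin under its middle
- glue_bottle: bystander: white bottle, diameter 56 mm, height 150 mm; origin under its centre
Not all that is in view belongs to the job. Leave any red look-alike of the board alone.

How it is judged:
On the way, in this order (a step that is already met when the one before it is completed fails the run):
1. both spacer sticks lie across the lower board, one near each pair of stakes, at rest (((y of stick_a in the frame of stand between 0.022 and 0.058 m and x of stick_a in the frame of stand between -0.022 and 0.022 m and z of stick_a in the frame of stand between 0.018 and 0.042 m and angle between the x axis of each of stick_a, stick_b and the x axis of stand, either way round below 0.26 rad and y of stick_b in the frame of stand between -0.058 and -0.022 m and x of stick_b in the frame of stand between -0.022 and 0.022 m and z of stick_b in the frame of stand between 0.018 and 0.042 m) or (y of stick_a in the frame of stand between -0.058 and -0.022 m and x of stick_a in the frame of stand between -0.022 and 0.022 m and z of stick_a in the frame of stand between 0.018 and 0.042 m and angle between the x axis of each of stick_a, stick_b and the x axis of stand, either way round below 0.26 rad and y of stick_b in the frame of stand between 0.022 and 0.058 m and x of stick_b in the frame of stand between -0.022 and 0.022 m and z of stick_b in the frame of stand between 0.018 and 0.042 m)) and linear speed of each of stick_a, stick_b below 0.02 m/s), for 0.2 s.
2. the second board lies on the bench, drawn out of the stock rack, let go and at rest (y of board in the frame of stock_rack above 0.085 m and height (world z) of board below 0.008 m and contact force between the fingers and board below 0.1 N and linear speed of board below 0.02 m/s), for 0.1 s.
3. the second board lies flat on both sticks between the stakes (x of board in the frame of stand between -0.012 and 0.012 m and y of board in the frame of stand between -0.018 and 0.018 m and z of board in the frame of stand between 0.046 and 0.054 m and angle between board's own z axis and vertical below 0.05 rad and angle between the y axis of board and the y axis of stand, either way round below 0.14 rad), for 0.2 s.
At the end, for the whole second after the job is handed in: A thick stick 22-58 mm either side of the stand's middle, within 22 mm of its centre line, square within 15 deg; on them the second board, underside 46-54 mm up, level within 3 deg, centre within 12 mm across and 18 mm along of the stand's, in line within 8 deg; all at rest (all of step 1 and all of step 3 and linear speed of board below 0.02 m/s); the robot touches nothing.
It fails at once if the lath or another bystander is pushed more than 30 mm from its place (distance of any of lath, tape_measure, jar, screwdriver, glue_bottle from where it was at the start of the episode above 0.03 m).
It fails at once if the lower board is shifted more than 10 mm (distance of lower_board from where it was at the start of the episode above 0.01 m).
It fails at once if the second board is dropped: between the stakes (within 30 mm of the middle, below 85 mm height) it moves faster than 0.45 m/s (horizontal distance between board and stand below 0.03 m and height (world z) of board below 0.085 m and linear speed of board above 0.45 m/s).
It also fails if it takes over 72 s, if anything falls off the work surface, if the arm or the gripper's body presses on something with over 40 N, if the wrist force passes 120 N, or if a joint passes its speed limit or range.

## Robot

A 7-joint arm with a two-finger parallel gripper is mounted at the origin on the work surface. World frame = base frame: x ahead of the robot, y to its left, z up, the work surface at z = 0. Lengths are in m, angles in rad, forces in N, time in s.
With the tool pointing down it reaches from about 0.4 to 0.875 m from the base axis. Payload 19.3 kg.
Tool frame: the origin (TCP) lies at the very end of the fingers, on their centre line; the grasp point (between the pads) lies 19 mm behind it; z points along the fingers, y is the direction in which the jaws open and shut (so a half turn about z gives the same grasp; the last joint's range is limited). The gripper opens to 85 mm and grips with 20 to 120 N. Pads are 22 mm wide; open, the fingers measure 114 mm over their backs; the gripper's body (76 mm by 85 mm) begins 54 mm behind the grasp point. The pads swing forward as they close: fully open they stand 13 mm farther back than shut.
Start: joints at [-1.327, 0.521, -0.036, 1.599, 0.021, 1.021, -0.113], TCP at [0.193, 0.594, 0.231] pointing down, gripper open.
Joint ranges: [-2.91, 2.91], [-0.3, 2.13], [-1.5, 1.42], [0.17, 2.43], [-1.26, 4.41], [0.16, 1.93], [-2.52, 2.52]. Speed limits (rad/s): [1.89, 1.89, 2.39, 2.39, 3.01, 3.01, 3.01].

## Interface

Orientations are given as [roll, pitch, yaw] about the fixed x, y, z axes, in that order (R = Rz(yaw) Ry(pitch) Rx(roll)).
In Python, from workcell import bot gives the robot as it stands.
- The arm moves only by the tool carry_out, never from a script. Its argument "targets" is a list of rows, each a list of 7 numbers: the shift along the tool's x, y, z in mm, then the turn, a rotation vector about the tool's x, y, z in units of 6 degrees (1.0 is 6 degrees), then the closure in counts, from 0 (fully open) to 255 (shut). A call has 1 to 5 rows; each row shifts and turns the commanded pose from where the row before left it, along the tool's axes as they then stand; what a row does not reach is not made up. A row lasts 1/12 s, in which the tool goes at most 41.7 mm and 7.16 degrees, less where a joint would pass 70% of its speed; a pose out of reach is approached as far as the arm can. A call is refused whole if a number of a shift passes 41.7 or a number of a turn 1, either way. A call with a gripper value outside its range is refused whole. The fingers move at their own pace and stop on an object; "force" is the grip in N (left out, the last holds). Time passes only in rows, so rows that do not move let the fingers close. It gives the time, the measured TCP pose, the force and the opening at its end, in the units of the state.
- bot.observe(): the state, without advancing time (a new reading comes with each control period).
- bot.grab_frame(name): name is "side" or "top" or "wrist"; returns a dict with "color" (480x640x3 uint8, red, green, blue), "z_map" (480x640 float32, m along the optical axis (not along the pixel's ray), 0 where there is no reading), "K" (3x3 intrinsics, pixels), "k1" (the pictures are not rectified: a ray, as slopes to the right and down, at radius r is drawn at 1 + k1 r^2 times it, then the intrinsics apply), "cam_to_world" (4x4, takes a point from camera to world coordinates); the wrist camera has in their place "T_tool_cam" (4x4, takes a point from camera to tool coordinates, whose origin is the TCP and whose axes are the flange's). Camera axes: x right, y down, z forward; pixel columns grow to the right and rows downward; lengths in m; the calibration is good to about 2 mm. A picture is of the moment at which its call begins: read the wrist's pose just before it.
- bot.job_done(): hands the job in, once; it reports no verdict.
The state is a dict: "clock": time; "qpos": joint angles; "qd": joint speeds; "joint_efforts": joint torques, N m; "position": TCP position; "tool_rot": TCP orientation; "force": force on the tool from outside, world axes, zero at the start; "moment": the same for the moment, N m; "grip_width": finger opening in m.
Only numpy, scipy, OpenCV 4.12 (cv2) and the standard library are available. Lean on these libraries where they do the work, as an engineer would, in place of code of your own. Each camera call takes 0.05 s, during which the arm holds its last target. There are 200 camera calls.

## Working session

There is one attempt and no reset: what is moved stays moved. The work goes in short steps, Python scripts to look and compute and a tool call to move; the robot and the scene stay as the last step left them, time stands still between calls to the robot, and variables do not carry over. Pictures are saved under pics/ and viewed, about 8 in all and at most 12, crops included, and the job is handed in when it is done.

Besides the shell and the picture viewer there is one more tool, called as a command line: name --pt "numbers of a row" for each row, then --argument value for the rest. carry_out: Moves the arm, as the interface text tells. Its arguments: {"type":"object","properties":{"targets":{"type":"array","items":{"type":"array","items":{"type":"number"}}},"force":{"type":"number"}},"required":["targets"]}

```bash
mkdir -p pics; cat > h.py <<'E'
import numpy as np, cv2
from workcell import bot
def world(f,T=None):
    "HxWx3 map of world points"
    K=f["K"];k=f["k1"];z=f["z_map"]
    v,u=np.mgrid[0:480,0:640].astype(float)
    p=np.stack([u.ravel(),v.ravel()],1)[:,None]
    n=cv2.undistortPoints(p,K,np.array([k,0,0,0,0.])).reshape(480,640,2)
    P=np.dstack([n[...,0]*z,n[...,1]*z,z])
    T=f["cam_to_world"] if T is None else T
    return P@T[:3,:3].T+T[:3,3]
def save(f,name,crop=None,scale=1):
    im=f["color"][...,::-1]
    if crop: a,b,c,d=crop; im=im[b:d,a:c]
    cv2.imwrite("pics/"+name,cv2.resize(im,None,fx=scale,fy=scale))
E
python3 - <<'E'
from h import *
s=bot.observe();print(s)
for n in("top","side"):
    f=bot.grab_frame(n);save(f,n+".png");np.save(n+"_w.npy",world(f).astype(np.float32));np.save(n+"_c.npy",f["color"]);print(n,f["K"][0,0],f["k1"],f["cam_to_world"].round(3).tolist())
f=bot.grab_frame("wrist");print(f["T_tool_cam"].round(4).tolist(),f["K"].tolist())
E
```

```text
{'clock': 0.0, 'qpos': array([-1.3272107 ,  0.52203656, -0.0363348 ,  1.60000781,  0.02122072,
        1.02109392, -0.11280753]), 'qd': array([ 0.00153907,  0.0013791 , -0.00056911, -0.00025584, -0.00093219,
       -0.00096324,  0.00041215]), 'joint_efforts': array([ 2.56264766e-04, -9.27102828e+01,  1.97985359e+00, -3.69930732e+01,
        1.78548612e-02,  8.26659438e-03,  1.94394585e-05]), 'position': array([0.19284532, 0.5941469 , 0.23071168]), 'tool_rot': array([-3.14043671e+00,  9.67562402e-05,  2.82780682e+00]), 'force': array([-0.61336447, -0.75616909, -0.00679969]), 'moment': array([-0.00581749, -0.03897193,  0.03454617]), 'grip_width': 0.08570653651467122}
top 526.6120045842076 -0.04491315853285375 [[0.022, -0.985, 0.171, 0.294], [-1.0, -0.025, -0.016, 0.014], [0.02, -0.171, -0.985, 1.233], [0.0, 0.0, 0.0, 1.0]]
side 528.9303518491384 -0.12355412555161369 [[0.968, -0.203, 0.15, 0.323], [-0.251, -0.739, 0.625, -0.748], [-0.016, -0.642, -0.766, 0.989], [0.0, 0.0, 0.0, 1.0]]
[[-0.001, -0.9481, -0.3181, 0.0824], [1.0, -0.001, 0.0, 0.0017], [-0.0003, -0.3181, 0.9481, -0.1434], [0.0, 0.0, 0.0, 1.0]] [[330.6758587858322, 0.0, 314.00765064102313], [0.0, 330.6758587858322, 240.11617181732143], [0.0, 0.0, 1.0]]
```

View pics/top.png

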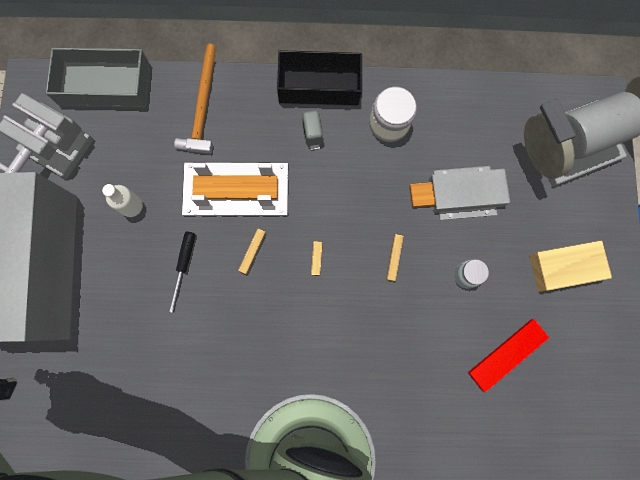

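View pics/side.png

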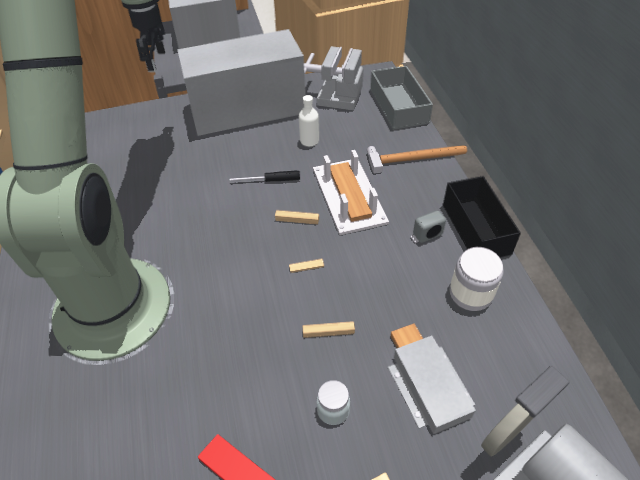

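Top view: the thick sticks are at (252,252) and (396,258). The shorter, thinner piece at (317,258) is the lath. The stand with the lower board is at (235,188), and the wooden board end pokes out of the rack at (423,195). The red decoy at (508,355) is to be left alone. Next I measure these and make one confirming crop.

```bash
cat > m.py <<'E'
from h import *
W=np.load("top_w.npy");c=np.load("top_c.npy")
f=cv2.cvtColor(c,cv2.COLOR_RGB2HSV)
def rect(name,box,m):
    a,b,cc,d=box;M=np.zeros((480,640),bool);M[b:d,a:cc]=m[b:d,a:cc]
    M&=W[...,2]<.12
    n,l,st,ce=cv2.connectedComponentsWithStats(M.astype(np.uint8))
    k=1+np.argmax(st[1:,4]);P=W[l==k];z=np.percentile(P[:,2],[5,50,95])
    P=P[abs(P[:,2]-z[1])<.006]
    (cx,cy),(w,h),an=cv2.minAreaRect((P[:,:2]*1000).astype(np.float32))
    if w<h: w,h,an=h,w,an+90
    print(name,"c",round(cx,1),round(cy,1),"size",round(w,1),round(h,1),"long-axis deg",round(an,1),"z",(z*1000).round(1))
wood=(f[...,1]>80)&(f[...,0]<25)&(f[...,2]>80)
rect("s1",(230,220,275,285),wood);rect("lath",(300,230,335,285),wood);rect("s2",(375,225,415,290),wood)
rect("lower",(185,170,285,205),wood);rect("board",(405,175,440,215),wood)
rect("stand",(175,155,295,225),(f[...,1]<40)&(f[...,2]>170))
rect("rack",(432,160,515,215),(W[...,2]>.03)&(f[...,1]<60))
rect("flange+",(430,205,500,222),(f[...,1]<60)&(f[...,2]>110))
E
python3 m.py; python3 -c "
import numpy as np,cv2
c=np.load('top_c.npy')[...,::-1]
cv2.imwrite('pics/crop.png',cv2.resize(c[150:300,170:520],None,fx=2.25,fy=2.25,interpolation=cv2.INTER_CUBIC))"
```

```text
s1 c 468.2 146.5 size 108.8 20.6 long-axis deg 157.7 z [ 3.8 18.1 22.3]
lath c 457.9 -4.7 size 79.3 20.9 long-axis deg 177.3 z [ 0.5  6.4 10.2]
s2 c 461.7 -188.4 size 110.4 19.6 long-axis deg 169.6 z [ 7.4 18.2 22. ]
lower c 619.6 191.8 size 199.4 57.3 long-axis deg 91.5 z [23.5 28.4 32.3]
board c 616.4 -254.7 size 56.8 56.5 long-axis deg 5.9 z [10.8 16.5 20.6]
stand c 619.2 194.5 size 250.5 128.6 long-axis deg 91.5 z [ 6.4 10.6 72.9]
rack c 627.5 -364.8 size 177.2 86.1 long-axis deg 96.4 z [32.9 36.7 40.7]
flange+ c 572.3 -370.7 size 141.3 17.7 long-axis deg 96.5 z [-3.   0.9  5.2]
```

View pics/crop.png

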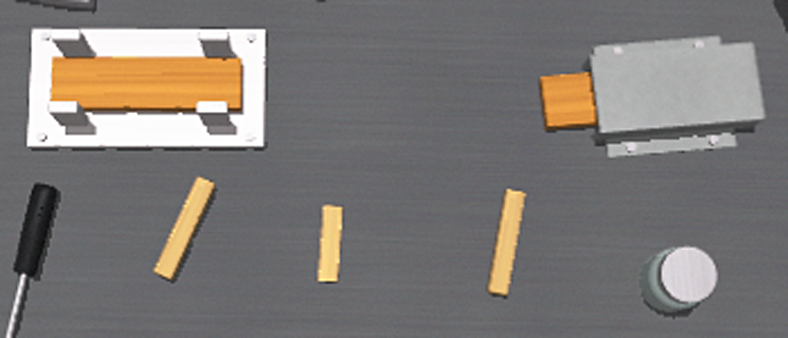

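The crop confirms it: two long thick sticks (top at about 20 mm, 110 mm long) with the lath (8 mm, 80 mm) between them. I'll write a small planner that turns a target pose into tool-frame rows.

```bash
cat > p.py <<'E'
# usage: p.py x y z yaw_deg [x y z yaw ...]  (mm, deg): rows in tool axes for each leg
import sys
from h import *
from scipy.spatial.transform import Rotation as R, Slerp
s=bot.observe();p=s["position"]*1000;r=R.from_euler("xyz",s["tool_rot"])
print("t",round(s["clock"],2),"p",p.round(1),"rpy",np.degrees(s["tool_rot"]).round(2),"F",s["force"].round(1),"w",round(s["grip_width"]*1000,1),"q",s["qpos"].round(2))
a=np.array(sys.argv[1:],float).reshape(-1,4)
for x in a:
    t=x[:3];rt=R.from_euler("xyz",[180,0,x[3]],degrees=True)
    rv=(r.inv()*rt).as_rotvec(degrees=True)
    n=int(max(1,np.ceil(np.linalg.norm(t-p)/38),np.ceil(np.linalg.norm(rv)/5.9)))
    print("leg to",x,"rows",n)
    for i in range(n):
        tp=p+(t-p)/(n-i); tr=r*R.from_rotvec((r.inv()*rt).as_rotvec()/(n-i))
        d=r.inv().apply(tp-p).round(1 if n==1 else 0); w=((r.inv()*tr).as_rotvec(degrees=True)/6).round(2)
        print([*(d+0).tolist(),*(w+0).tolist()])
        p=p+r.apply(d); r=r*R.from_rotvec(w*6,degrees=True)
E
python3 p.py 468 146 120 157.7 468 146 3 157.7
```

```text
t 0.15 p [192.9 594.2 230.9] rpy [-179.95    0.    162.02] F [ 0.  -0.5 -0.6] w 85.4 q [-1.33  0.52 -0.04  1.6   0.02  1.02 -0.11]
leg to [468.  146.  120.  157.7] rows 15
[-27.0, -23.0, 7.0, 0.0, 0.0, 0.05]
[-27.0, -23.0, 7.0, 0.0, 0.0, 0.05]
[-27.0, -22.0, 7.0, 0.0, 0.0, 0.05]
[-27.0, -22.0, 8.0, 0.0, 0.0, 0.05]
[-27.0, -22.0, 7.0, 0.0, 0.0, 0.05]
[-27.0, -22.0, 8.0, 0.0, 0.0, 0.05]
[-27.0, -22.0, 7.0, 0.0, 0.0, 0.05]
[-28.0, -22.0, 8.0, 0.0, 0.0, 0.05]
[-28.0, -22.0, 7.0, 0.0, 0.0, 0.05]
[-28.0, -21.0, 8.0, 0.0, 0.0, 0.04]
[-28.0, -21.0, 7.0, 0.0, 0.0, 0.05]
[-28.0, -21.0, 8.0, 0.0, 0.0, 0.04]
[-28.0, -21.0, 7.0, 0.0, 0.0, 0.05]
[-27.0, -21.0, 8.0, 0.0, 0.0, 0.04]
[-28.0, -22.0, 7.0, -0.01, 0.0, 0.05]
leg to [468.  146.    3.  157.7] rows 4
[0.0, 0.0, 29.0, 0.0, 0.0, 0.0]
[0.0, 0.0, 29.0, 0.0, 0.0, 0.0]
[0.0, 0.0, 30.0, 0.0, 0.0, 0.0]
[0.0, 0.0, 29.0, 0.0, 0.0, 0.0]
```

carry_out --pt "-27 -23 7 0 0 0.05 0" --pt "-27 -23 7 0 0 0.05 0" --pt "-27 -22 7 0 0 0.05 0" --pt "-27 -22 8 0 0 0.05 0" --pt "-27 -22 7 0 0 0.05 0"

```text
clock: 0.57
position: [0.2857, 0.4436, 0.1948]
tool_rot: [-3.141, 0.0, 2.802]
force: [0.3, 1.7, -0.7]
grip_width: 0.0852
```

carry_out --pt "-27 -22 8 0 0 0.05 0" --pt "-27 -22 7 0 0 0.05 0" --pt "-28 -22 8 0 0 0.05 0" --pt "-28 -22 7 0 0 0.05 0" --pt "-28 -21 8 0 0 0.05 0"

```text
clock: 0.98
position: [0.378, 0.2939, 0.1571]
tool_rot: [3.141, 0.0, 2.775]
force: [1.3, 0.3, -0.4]
grip_width: 0.0859
```

carry_out --pt "-28 -21 7 0 0 0.05 0" --pt "-28 -21 8 0 0 0.05 0" --pt "-28 -21 7 0 0 0.05 0" --pt "-27 -21 8 0 0 0.05 0" --pt "-28 -22 7 0 0 0.05 0"

```text
clock: 1.4
position: [0.4681, 0.1444, 0.1198]
tool_rot: [-3.142, -0.0, 2.749]
force: [1.7, 0.7, -0.4]
grip_width: 0.0854
```

```bash
python3 p.py 468 146 60 157.7 468 146 3 157.7;python3 - <<'E'
from h import *
f=bot.grab_frame("wrist");save(f,"w1.png")
E
```

```text
t 1.4 p [468.1 144.4 119.8] rpy [-1.8000e+02 -1.0000e-02  1.5753e+02] F [ 1.7  0.7 -0.4] w 85.4 q [-0.45  0.48  0.04  2.05 -0.03  0.61  0.79]
leg to [468.  146.   60.  157.7] rows 2
[0.0, 1.0, 30.0, 0.0, 0.0, -0.01]
[1.0, 0.0, 30.0, 0.0, 0.0, -0.02]
leg to [468.  146.    3.  157.7] rows 2
[0.0, 0.0, 28.0, 0.0, 0.0, 0.0]
[0.0, 0.0, 29.0, 0.0, 0.0, 0.0]
```

View pics/w1.png

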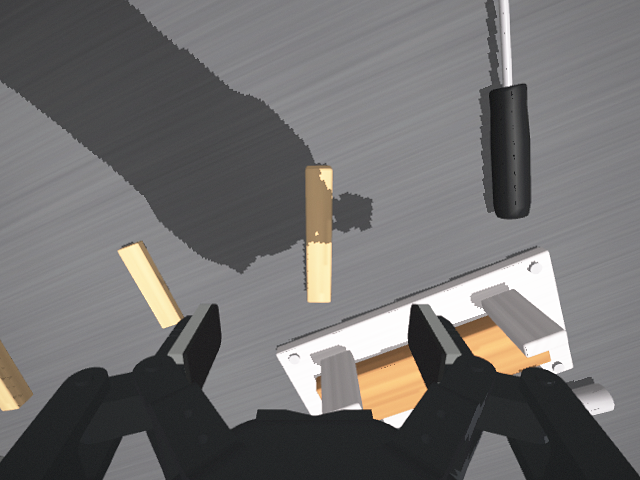

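Wrist view: the stick sits at (318,235), vertical and centred between the jaws. Now descend and grip.

carry_out --pt "0 1 30 0 0 0 0" --pt "1 1 30 0 0 0 0" --pt "0 0 28 0 0 0 0" --pt "0 0 29 0 0 0 0" --pt "0 0 0 0 0 0 0"

```text
clock: 1.87
position: [0.465, 0.1474, -0.0008]
tool_rot: [-3.137, -0.005, 2.75]
force: [-2.0, -0.8, -0.1]
grip_width: 0.0852
```

carry_out --pt "0 0 0 0 0 0 255" --pt "0 0 0 0 0 0 255" --pt "0 0 0 0 0 0 255" --pt "0 0 0 0 0 0 255" --pt "0 0 0 0 0 0 255" --force 40

```text
clock: 2.28
position: [0.4682, 0.1484, 0.0045]
tool_rot: [3.14, 0.001, 2.749]
force: [0.1, -0.0, -0.7]
grip_width: 0.0254
```

carry_out --pt "0 0 0 0 0 0 255" --pt "0 0 0 0 0 0 255" --pt "0 0 -20 0 0 0 255" --pt "0 0 -40 0 0 0 255" --pt "0 0 -40 0 0 0 255"

```text
clock: 2.7
position: [0.4666, 0.1477, 0.1042]
tool_rot: [-3.14, -0.002, 2.749]
force: [1.6, 0.1, 0.6]
grip_width: 0.0189
```

```bash
python3 - <<'E'
from h import *
# measure held stick and stand from the wrist camera (tool pose read first)
from scipy.spatial.transform import Rotation as R
s=bot.observe();f=bot.grab_frame("wrist");save(f,"w2.png")
T=np.eye(4);T[:3,:3]=R.from_euler("xyz",s["tool_rot"]).as_matrix();T[:3,3]=s["position"]
W=world(f,T@f["T_tool_cam"]);np.save("w2.npy",W)
h=cv2.cvtColor(f["color"],cv2.COLOR_RGB2HSV)
d=W-s["position"]
m=(h[...,1]>60)&(h[...,0]<25)&(np.hypot(d[...,0],d[...,1])<.07)&(abs(d[...,2])<.03)
P=W[m];print(m.sum(),np.percentile(P[:,2],[5,50,95]))
print(cv2.minAreaRect((P[:,:2]*1000).astype(np.float32)))
E
E=0; python3 p.py 605 234 103 181.5
```

```text
8487 [0.11876545 0.12045459 0.12151751]
((465.8186950683594, 149.8717803955078), (21.476701736450195, 106.62643432617188), 67.93926239013672)
t 2.75 p [469.8 148.6 111.4] rpy [179.72   0.27 157.47] F [ 8.1  1.  10.1] w 18.7 q [-0.46  0.49  0.04  2.05 -0.03  0.59  0.78]
leg to [605.  234.  103.  181.5] rows 5
[-18.0, 26.0, 2.0, 0.01, 0.01, -0.8]
[-21.0, 25.0, 2.0, 0.01, 0.01, -0.8]
[-23.0, 23.0, 2.0, 0.01, 0.01, -0.8]
[-24.0, 20.0, 2.0, 0.0, 0.01, -0.8]
[-26.0, 19.0, 1.0, 0.01, 0.01, -0.81]
```

```bash
python3 p.py 620 235 104 181.5
```

```text
t 2.75 p [469.8 148.6 111.4] rpy [179.72   0.27 157.47] F [ 8.1  1.  10.1] w 18.7 q [-0.46  0.49  0.04  2.05 -0.03  0.59  0.78]
leg to [620.  235.  104.  181.5] rows 5
[-21.0, 27.0, 2.0, 0.01, 0.01, -0.8]
[-23.0, 26.0, 2.0, 0.01, 0.01, -0.8]
[-26.0, 24.0, 1.0, 0.01, 0.01, -0.8]
[-27.0, 21.0, 2.0, 0.0, 0.01, -0.8]
[-29.0, 19.0, 1.0, 0.01, 0.01, -0.81]
```

carry_out --pt "-21 27 0 0 0 -0.8 255" --pt "-23 26 0 0 0 -0.8 255" --pt "-26 24 0 0 0 -0.8 255" --pt "-27 21 0 0 0 -0.8 255" --pt "-29 19 0 0 0 -0.8 255"

```text
clock: 3.17
position: [0.6188, 0.2354, 0.104]
tool_rot: [3.141, 0.001, -3.111]
force: [-0.1, -0.0, -0.7]
grip_width: 0.019
```

carry_out --pt "0 0 0 0 0 0 255" --pt "0 0 0 0 0 0 255" --pt "0 0 0 0 0 0 255"

```text
clock: 3.42
position: [0.6169, 0.2341, 0.1032]
tool_rot: [-3.141, -0.001, -3.116]
force: [-0.9, -0.7, -1.2]
grip_width: 0.0192
```

```bash
python3 p.py 620 235 35 181.5; python3 - <<'E'
from h import *
from scipy.spatial.transform import Rotation as R
s=bot.observe();f=bot.grab_frame("wrist");save(f,"w3.png")
T=np.eye(4);T[:3,:3]=R.from_euler("xyz",s["tool_rot"]).as_matrix();T[:3,3]=s["position"]
W=world(f,T@f["T_tool_cam"])
h=cv2.cvtColor(f["color"],cv2.COLOR_RGB2HSV)
wood=(h[...,1]>60)&(h[...,0]<25)
d=W-s["position"]
for n,m in (("held",wood&(abs(d[...,2])<.03)),("lower",wood&(W[...,2]>.022)&(W[...,2]<.038)),("stand",(h[...,1]<40)&(abs(W[...,2]-.012)<.004)&(np.hypot(W[...,0]-.62,W[...,1]-.194)<.16))):
    P=W[m];print(n,m.sum(),P.min(0).round(4),P.max(0).round(4),cv2.minAreaRect((P[:,:2]*1000).astype(np.float32)))
E
```

```text
t 3.42 p [616.9 234.1 103.2] rpy [-1.7997e+02 -4.0000e-02 -1.7854e+02] F [-0.9 -0.7 -1.2] w 19.2 q [-0.41  0.72 -0.07  1.6   0.06  0.83  1.09]
leg to [620.  235.   35.  181.5] rows 2
[-2.0, 0.0, 34.0, 0.0, 0.0, 0.0]
[-1.0, 1.0, 34.0, 0.0, -0.01, -0.01]
held 9668 [0.5626 0.1246 0.0738] [0.6698 0.2809 0.1299] ((594.2965698242188, 211.8024139404297), (144.275390625, 98.62772369384766), 52.42081832885742)
lower 16304 [0.5905 0.0955 0.022 ] [0.6527 0.2952 0.033 ] ((621.5451049804688, 195.337890625), (59.77909469604492, 199.15121459960938), 1.1513636112213135)
stand 22320 [0.4904 0.0702 0.008 ] [0.7116 0.3229 0.016 ] ((602.8309936523438, 196.26220703125), (221.5797882080078, 250.6446990966797), 1.0069830417633057)
```

View pics/w3.png

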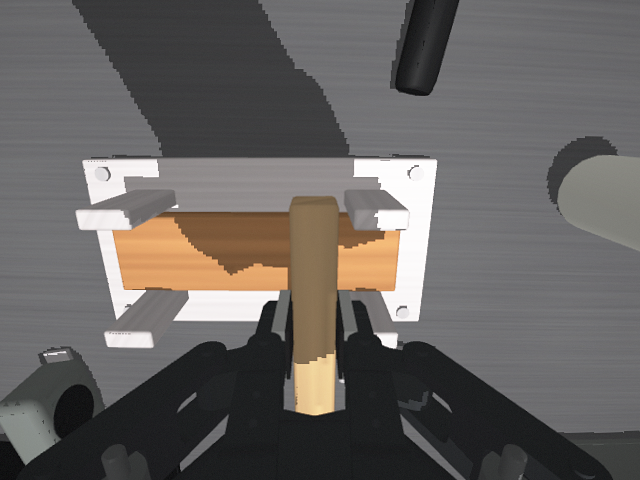

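Wrist view: the held stick (314,290) is inside the far stake pair and square to the stand. The lower board and stand are clear below. Lower it and release.

carry_out --pt "-2 0 32 0 0 0 255" --pt "-1 0 22 0 0 0 255" --pt "0 0 10 0 0 0 255" --pt "0 0 4 0 0 0 255" --pt "0 0 0 0 0 0 255"

```text
clock: 3.88
position: [0.6198, 0.2343, 0.0357]
tool_rot: [-3.141, -0.001, -3.116]
force: [0.0, -0.2, -0.6]
grip_width: 0.0192
```

carry_out --pt "0 0 0 0 0 0 255" --pt "0 0 1 0 0 0 255" --pt "0 0 0 0 0 0 120" --pt "0 0 0 0 0 0 120" --pt "0 0 0 0 0 0 120"

```text
clock: 4.3
position: [0.6206, 0.2348, 0.0346]
tool_rot: [3.141, 0.0, -3.115]
force: [-0.2, 0.2, -0.4]
grip_width: 0.0449
```

carry_out --pt "0 0 0 0 0 0 120" --pt "0 0 -20 0 0 0 100" --pt "0 0 -35 0 0 0 0" --pt "0 0 -40 0 0 0 0" --pt "0 0 0 0 0 0 0"

```text
clock: 4.72
position: [0.6235, 0.2359, 0.1367]
tool_rot: [3.138, 0.008, -3.116]
force: [0.9, 1.0, 0.3]
grip_width: 0.0849
```

```bash
python3 p.py 462 -188 128 169.6 462 -188 3 169.6; python3 - <<'E'
from h import *
f=bot.grab_frame("top");np.save("top_w.npy",world(f));np.save("top_c.npy",f["color"])
f=bot.grab_frame("side");save(f,"side2.png",(280,120,430,260),3)
E
```

```text
t 4.72 p [623.5 235.9 136.7] rpy [ 179.8     0.48 -178.51] F [0.9 1.  0.3] w 84.9 q [-0.41  0.68 -0.07  1.57  0.06  0.88  1.1 ]
leg to [ 462.  -188.   128.   169.6] rows 12
[14.0, -35.0, 0.0, 0.0, 0.01, 0.17]
[14.0, -35.0, 1.0, 0.0, 0.01, 0.16]
[13.0, -35.0, 1.0, 0.0, 0.01, 0.17]
[13.0, -36.0, 0.0, 0.0, 0.01, 0.16]
[12.0, -36.0, 1.0, 0.0, 0.0, 0.17]
[11.0, -36.0, 0.0, 0.01, 0.0, 0.16]
[11.0, -36.0, 1.0, 0.01, 0.01, 0.17]
[10.0, -37.0, 1.0, 0.0, 0.01, 0.16]
[9.0, -37.0, 0.0, 0.0, 0.0, 0.17]
[9.0, -37.0, 1.0, 0.01, 0.0, 0.16]
[8.0, -37.0, 0.0, 0.01, 0.01, 0.17]
[8.0, -36.0, 1.0, 0.0, 0.0, 0.16]
leg to [ 462.  -188.     3.   169.6] rows 4
[0.0, 0.0, 31.0, 0.0, 0.0, 0.0]
[0.0, 0.0, 31.0, 0.0, 0.0, 0.0]
[0.0, 0.0, 31.0, 0.0, 0.0, 0.0]
[0.0, 0.0, 32.0, 0.0, 0.0, 0.0]
```

View pics/side2.png

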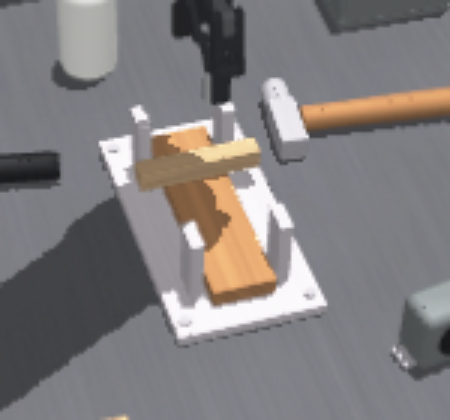

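The first stick (crop 197,163) lies across the lower board, just inside the far stakes. On to the second.

carry_out --pt "14 -35 0 0 0 0.17 0" --pt "14 -35 0 0 0 0.17 0" --pt "13 -35 0 0 0 0.17 0" --pt "13 -36 0 0 0 0.16 0" --pt "12 -36 0 0 0 0.16 0"

```text
clock: 5.23
position: [0.5513, 0.0567, 0.1283]
tool_rot: [-3.141, -0.002, 3.081]
force: [1.0, -0.6, -0.1]
grip_width: 0.0852
```

carry_out --pt "11 -36 0 0 0 0.16 0" --pt "11 -36 0 0 0 0.17 0" --pt "10 -37 0 0 0 0.16 0" --pt "9 -37 0 0 0 0.17 0" --pt "9 -37 0 0 0 0.16 0"

```text
clock: 5.65
position: [0.4843, -0.1206, 0.1285]
tool_rot: [-3.142, -0.001, 2.995]
force: [1.5, -0.6, 0.9]
grip_width: 0.0851
```

carry_out --pt "8 -37 0 0 0 0.17 0" --pt "8 -36 0 0 0 0.16 0" --pt "0 0 0 0 0 0 0" --pt "0 0 0 0 0 0 0"

```text
clock: 5.98
position: [0.4573, -0.1905, 0.1286]
tool_rot: [-3.141, -0.002, 2.957]
force: [0.9, 1.3, -0.1]
grip_width: 0.0854
```

```bash
python3 p.py 462 -188 40 169.6
```

```text
t 5.98 p [ 457.3 -190.5  128.6] rpy [-1.7998e+02 -9.0000e-02  1.6942e+02] F [ 0.9  1.3 -0.1] w 85.4 q [ 0.29  0.47 -0.02  2.03  0.02  0.65  1.65]
leg to [ 462.  -188.    40.   169.6] rows 3
[-1.0, 1.0, 30.0, 0.0, 0.0, -0.01]
[-2.0, 1.0, 29.0, 0.0, -0.01, -0.01]
[-1.0, 1.0, 30.0, 0.0, 0.0, -0.01]
```

carry_out --pt "-2 1 40 0 0 0 0" --pt "-2 1 40 0 0 0 0" --pt "0 1 26 0 0 0 0" --pt "0 0 12 0 0 0 0" --pt "0 0 7 0 0 0 0"

```text
clock: 6.4
position: [0.4623, -0.1847, 0.0018]
tool_rot: [3.141, -0.004, 2.963]
force: [-0.5, 0.4, 0.0]
grip_width: 0.0853
```

carry_out --pt "0 0 0 0 0 0 255" --pt "0 0 0 0 0 0 255" --pt "0 0 0 0 0 0 255" --pt "0 0 0 0 0 0 255" --pt "0 0 0 0 0 0 255"

```text
clock: 6.82
position: [0.4636, -0.1867, 0.0052]
tool_rot: [-3.141, 0.001, 2.961]
force: [0.2, -0.6, 0.5]
grip_width: 0.0253
```

carry_out --pt "0 0 0 0 0 0 255" --pt "0 0 0 0 0 0 255" --pt "0 0 0 0 0 0 255"

```text
clock: 7.07
position: [0.4636, -0.1867, 0.0052]
tool_rot: [-3.142, 0.001, 2.961]
force: [-2.7, 1.4, 12.6]
grip_width: 0.019
```

carry_out --pt "0 0 -20 0 0 0 255" --pt "0 0 -40 0 0 0 255" --pt "0 0 -40 0 0 0 255" --pt "0 0 -20 0 0 0 255" --pt "0 0 0 0 0 0 255"

```text
clock: 7.48
position: [0.4651, -0.1874, 0.1289]
tool_rot: [-3.141, 0.007, 2.96]
force: [0.3, -0.8, -0.3]
grip_width: 0.0188
```

```bash
python3 p.py 622 155 125 181.5; python3 - <<'E'
from h import *
from scipy.spatial.transform import Rotation as R
s=bot.observe();f=bot.grab_frame("wrist")
T=np.eye(4);T[:3,:3]=R.from_euler("xyz",s["tool_rot"]).as_matrix();T[:3,3]=s["position"]
W=world(f,T@f["T_tool_cam"])
h=cv2.cvtColor(f["color"],cv2.COLOR_RGB2HSV)
d=W-s["position"]
m=(h[...,1]>60)&(h[...,0]<25)&(np.hypot(d[...,0],d[...,1])<.07)&(abs(d[...,2])<.03)
P=W[m];print(s["position"],np.percentile(P[:,2],[5,50,95]),cv2.minAreaRect((P[:,:2]*1000).astype(np.float32)))
E
```

```text
t 7.48 p [ 465.1 -187.4  128.9] rpy [-179.96    0.4   169.61] F [ 0.3 -0.8 -0.3] w 18.8 q [ 0.28  0.47 -0.02  2.02  0.02  0.64  1.64]
leg to [622.  155.  125.  181.5] rows 10
[-9.0, 37.0, 0.0, 0.0, 0.01, -0.2]
[-10.0, 36.0, 0.0, 0.0, 0.01, -0.2]
[-11.0, 36.0, 1.0, 0.0, 0.01, -0.2]
[-12.0, 36.0, 0.0, 0.0, 0.01, -0.2]
[-12.0, 36.0, 0.0, 0.0, 0.0, -0.2]
[-13.0, 35.0, 1.0, 0.0, 0.01, -0.2]
[-14.0, 35.0, 0.0, 0.0, 0.0, -0.2]
[-14.0, 35.0, 1.0, 0.0, 0.0, -0.19]
[-15.0, 34.0, 0.0, -0.01, 0.01, -0.2]
[-16.0, 34.0, 1.0, 0.0, 0.0, -0.19]
[ 0.46510596 -0.1874078   0.12894739] [0.14258005 0.14422899 0.14526682] ((463.16021728515625, -185.14915466308594), (21.523250579833984, 108.9239501953125), 80.57154846191406)
```

carry_out --pt "-9 37 0 0 0 -0.2 255" --pt "-10 36 0 0 0 -0.2 255" --pt "-11 36 0 0 0 -0.2 255" --pt "-12 36 0 0 0 -0.2 255" --pt "-12 36 0 0 0 -0.2 255"

```text
clock: 7.95
position: [0.5418, -0.013, 0.1236]
tool_rot: [-3.141, -0.001, 3.066]
force: [0.8, -0.9, -0.1]
grip_width: 0.0188
```

carry_out --pt "-13 35 0 0 0 -0.2 255" --pt "-14 35 0 0 0 -0.2 255" --pt "-14 35 0 0 0 -0.2 255" --pt "-15 34 0 0 0 -0.2 255" --pt "-16 34 0 0 0 -0.2 255"

```text
clock: 8.37
position: [0.6195, 0.1575, 0.1232]
tool_rot: [-3.141, -0.001, -3.112]
force: [0.1, -1.4, -0.5]
grip_width: 0.019
```

carry_out --pt "0 0 0 0 0 0 255" --pt "0 0 0 0 0 0 255" --pt "0 0 0 0 0 0 255"

```text
clock: 8.62
position: [0.619, 0.1552, 0.1232]
tool_rot: [-3.141, -0.002, -3.113]
force: [0.2, 0.1, -0.4]
grip_width: 0.0192
```

```bash
python3 p.py 622 155 80 181.5
```

```text
t 8.62 p [619.  155.2 123.2] rpy [-1.7995e+02 -9.0000e-02 -1.7837e+02] F [ 0.2  0.1 -0.4] w 19.2 q [-0.29  0.67 -0.07  1.65  0.06  0.83  1.21]
leg to [622.  155.   80.  181.5] rows 2
[-2.0, 0.0, 22.0, 0.0, -0.01, 0.01]
[-1.0, 0.0, 21.0, -0.01, -0.01, 0.01]
```

Down 88 mm to TCP z of about 35.

carry_out --pt "-2 0 35 0 0 0 255" --pt "-1 0 28 0 0 0 255" --pt "0 0 15 0 0 0 255" --pt "0 0 7 0 0 0 255" --pt "0 0 3 0 0 0 255"

```text
clock: 9.03
position: [0.6218, 0.1544, 0.0352]
tool_rot: [-3.141, -0.002, -3.114]
force: [-13.0, -4.9, 24.4]
grip_width: 0.0194
```

carry_out --pt "0 0 0 0 0 0 255" --pt "0 0 0 0 0 0 255" --pt "0 0 0 0 0 0 120" --pt "0 0 0 0 0 0 120" --pt "0 0 0 0 0 0 120"

```text
clock: 9.45
position: [0.623, 0.1559, 0.0369]
tool_rot: [3.141, 0.001, -3.113]
force: [0.1, 0.4, -0.2]
grip_width: 0.0455
```

carry_out --pt "0 0 0 0 0 0 120" --pt "0 0 -20 0 0 0 100" --pt "0 0 -35 0 0 0 0" --pt "0 0 -40 0 0 0 0" --pt "0 0 -20 0 0 0 0"

```text
clock: 9.87
position: [0.6238, 0.1562, 0.1556]
tool_rot: [3.141, 0.004, -3.113]
force: [-0.0, 0.1, 0.3]
grip_width: 0.0843
```

```bash
python3 p.py 613 -249 130 95.9; python3 - <<'E'
from h import *
from scipy.spatial.transform import Rotation as R
f=bot.grab_frame("top");np.save("top_w.npy",world(f));np.save("top_c.npy",f["color"])
f=bot.grab_frame("side");W=world(f);h=cv2.cvtColor(f["color"],cv2.COLOR_RGB2HSV)
wood=(h[...,1]>80)&(h[...,0]<25)&(h[...,2]>60)
for lo,hi in((.12,.19),(.19,.28)):
    m=wood&(W[...,0]>.55)&(W[...,0]<.69)&(W[...,1]>lo)&(W[...,1]<hi)&(W[...,2]>.043)&(W[...,2]<.06)
    P=W[m];print(m.sum(),np.median(P[:,2]),cv2.minAreaRect((P[:,:2]*1000).astype(np.float32)))
save(f,"side3.png",(280,120,430,260),3)
E
```

```text
t 9.87 p [623.8 156.2 155.6] rpy [ 179.94    0.22 -178.37] F [-0.   0.1  0.3] w 84.3 q [-0.29  0.63 -0.07  1.62  0.05  0.89  1.22]
leg to [ 613.  -249.   130.    95.9] rows 15
[1.0, -27.0, 2.0, 0.0, 0.0, 0.95]
[-1.0, -27.0, 2.0, 0.0, 0.0, 0.95]
[-4.0, -27.0, 2.0, 0.0, 0.0, 0.95]
[-6.0, -26.0, 2.0, 0.0, 0.0, 0.95]
[-9.0, -25.0, 2.0, 0.0, 0.0, 0.95]
[-12.0, -24.0, 2.0, 0.0, 0.0, 0.95]
[-14.0, -23.0, 1.0, 0.0, 0.0, 0.95]
[-16.0, -22.0, 2.0, 0.0, 0.0, 0.95]
[-18.0, -20.0, 1.0, 0.01, 0.0, 0.96]
[-20.0, -18.0, 2.0, 0.0, 0.0, 0.95]
[-22.0, -16.0, 1.0, 0.01, 0.0, 0.96]
[-23.0, -14.0, 2.0, 0.0, 0.0, 0.95]
[-25.0, -11.0, 1.0, 0.01, 0.0, 0.96]
[-26.0, -9.0, 2.0, 0.0, 0.0, 0.95]
[-26.0, -6.0, 1.0, 0.01, 0.01, 0.96]
152 0.04838262501672891 ((611.31103515625, 155.48426818847656), (96.89749145507812, 25.93012809753418), 2.1506564617156982)
123 0.0478992365337958 ((616.9144897460938, 233.3421630859375), (107.68147277832031, 25.728160858154297), 3.40767240524292)
```

View pics/side3.png

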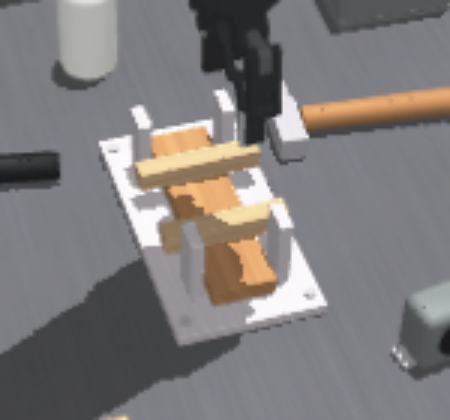

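Both sticks (crop 197,163 and 220,225) lie square across the lower board, just inside the stakes. Next is the board end.

carry_out --pt "1 -27 0 0 0 0.95 0" --pt "-1 -27 0 0 0 0.95 0" --pt "-4 -27 0 0 0 0.95 0" --pt "-6 -26 0 0 0 0.95 0" --pt "-9 -25 0 0 0 0.95 0"

```text
clock: 10.38
position: [0.6186, 0.02, 0.1509]
tool_rot: [-3.141, -0.0, 2.668]
force: [-0.2, 0.3, -0.5]
grip_width: 0.0852
```

carry_out --pt "-12 -24 2 0 0 0.95 0" --pt "-14 -23 2 0 0 0.95 0" --pt "-16 -22 2 0 0 0.95 0" --pt "-18 -20 2 0 0 0.95 0" --pt "-20 -18 2 0 0 0.95 0"

```text
clock: 10.8
position: [0.6151, -0.1147, 0.1408]
tool_rot: [-3.141, -0.0, 2.17]
force: [0.7, 0.3, -1.6]
grip_width: 0.0853
```

carry_out --pt "-22 -16 2 0 0 0.95 0" --pt "-23 -14 2 0 0 0.95 0" --pt "-25 -11 2 0 0 0.95 0" --pt "-26 -9 2 0 0 0.95 0" --pt "-26 -6 2 0 0 0.95 0"

```text
clock: 11.22
position: [0.6118, -0.2504, 0.1308]
tool_rot: [-3.141, 0.0, 1.673]
force: [-0.8, 0.8, 0.3]
grip_width: 0.0857
```

carry_out --pt "0 0 0 0 0 0 0" --pt "0 0 0 0 0 0 0" --pt "0 0 0 0 0 0 0"

```text
clock: 11.47
position: [0.6122, -0.2482, 0.1308]
tool_rot: [-3.141, -0.001, 1.679]
force: [-0.1, 1.2, -0.1]
grip_width: 0.0854
```

```bash
cat > wb.py <<'E'
# rect of the wooden piece nearest under the tool in the wrist view, world mm
import sys
from h import *
from scipy.spatial.transform import Rotation as R
s=bot.observe();f=bot.grab_frame("wrist");save(f,sys.argv[1])
T=np.eye(4);T[:3,:3]=R.from_euler("xyz",s["tool_rot"]).as_matrix();T[:3,3]=s["position"]
W=world(f,T@f["T_tool_cam"]);h=cv2.cvtColor(f["color"],cv2.COLOR_RGB2HSV)
lo,hi=map(float,sys.argv[2:4])
m=(h[...,1]>100)&(h[...,0]<25)&(W[...,2]>lo)&(W[...,2]<hi)&(np.hypot(*(W-s["position"])[...,:2].transpose(2,0,1))<.15)
m=cv2.morphologyEx(m.astype(np.uint8),cv2.MORPH_OPEN,np.ones((5,5)))
n,l,st,ce=cv2.connectedComponentsWithStats(m);k=1+np.argmax(st[1:,4]);P=W[l==k]
(c,wh,a)=cv2.minAreaRect((P[:,:2]*1000).astype(np.float32))
print("px",ce[k].round(),"z",np.median(P[:,2]).round(4),"c",np.round(c,1),"wh",np.round(wh,1),"ang",round(a,2));print(cv2.boxPoints((c,wh,a)).round(1).tolist())
E
python3 wb.py w4.png .01 .026; python3 p.py 614 -249 30 95.9
```

```text
px [318. 247.] z 0.0187 c [ 616.9 -254.6] wh [55.3 58.4] ang 6.52
[[586.0999755859375, -228.8000030517578], [592.7000122070312, -286.79998779296875], [647.7000122070312, -280.5], [641.0999755859375, -222.5]]
t 11.52 p [ 612.4 -247.8  131. ] rpy [-1.7999e+02 -5.0000e-02  9.6260e+01] F [-0.5 -0.3  0.5] w 84.8 q [ 0.1   0.71  0.31  1.59 -0.27  0.88  0.62]
leg to [ 614.  -249.    30.    95.9] rows 3
[0.0, 0.0, 34.0, 0.0, 0.0, 0.02]
[-1.0, 1.0, 34.0, 0.0, 0.0, 0.02]
[0.0, 0.0, 33.0, 0.0, -0.01, 0.02]
```

View pics/w4.png

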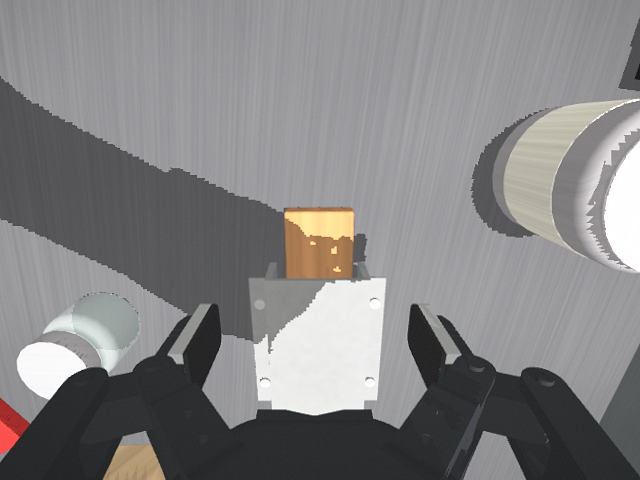

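The board end is at pixel (319,243), between the jaws; the jaws need about 4 mm toward tool +y. Down and grip.

carry_out --pt "0 2 38 0 0 0 0" --pt "0 2 38 0 0 0 0" --pt "0 0 30 0 0 0 0" --pt "0 0 14 0 0 0 0" --pt "0 0 7 0 0 0 0"

```text
clock: 11.93
position: [0.6155, -0.2472, 0.0023]
tool_rot: [-3.139, -0.002, 1.68]
force: [-0.0, 0.3, -0.3]
grip_width: 0.0855
```

carry_out --pt "0 0 0 0 0 0 255" --pt "0 0 0 0 0 0 255" --pt "0 0 0 0 0 0 255" --pt "0 0 0 0 0 0 255" --pt "0 0 0 0 0 0 255"

```text
clock: 12.35
position: [0.6173, -0.2489, 0.0065]
tool_rot: [3.139, 0.001, 1.678]
force: [-1.5, 0.3, 8.4]
grip_width: 0.0544
```

```bash
python3 p.py 597.8 -88.5 4 96.3
```

```text
t 12.35 p [ 617.3 -248.9    6.5] rpy [1.7986e+02 5.0000e-02 9.6140e+01] F [-1.5  0.3  8.4] w 54.4 q [ 0.14  0.88  0.25  1.62 -0.32  0.67  0.66]
leg to [597.8 -88.5   4.   96.3] rows 5
[32.0, 0.0, 0.0, 0.0, 0.0, -0.01]
[32.0, -1.0, 1.0, 0.01, 0.0, 0.0]
[33.0, 0.0, 0.0, 0.0, 0.0, -0.01]
[32.0, -1.0, 1.0, 0.01, 0.0, 0.0]
[33.0, 0.0, 0.0, 0.0, 0.01, -0.01]
```

carry_out --pt "8 0 0 0 0 0 255" --pt "16 0 0 0 0 0 255" --pt "20 0 0 0 0 0 255" --pt "24 0 0 0 0 0 255" --pt "24 0 0 0 0 0 255"

```text
clock: 12.77
position: [0.6077, -0.1578, 0.0065]
tool_rot: [3.138, 0.003, 1.677]
force: [1.3, -5.8, 8.3]
grip_width: 0.0544
```

carry_out --pt "24 0 0 0 0 0 255" --pt "24 0 0 0 0 0 255" --pt "16 0 0 0 0 0 255" --pt "8 0 0 0 0 0 255" --pt "0 0 0 0 0 0 255"

```text
clock: 13.18
position: [0.6002, -0.083, 0.0064]
tool_rot: [3.138, -0.0, 1.68]
force: [-0.3, 8.2, 13.7]
grip_width: 0.0548
```

carry_out --pt "0 0 0 0 0 0 255" --pt "0 0 0 0 0 0 0" --pt "0 0 0 0 0 0 0" --pt "0 0 0 0 0 0 0" --pt "0 0 0 0 0 0 0"

```text
clock: 13.6
position: [0.5988, -0.0856, 0.0046]
tool_rot: [3.141, 0.0, 1.678]
force: [-0.0, -0.4, 0.0]
grip_width: 0.0855
```

carry_out --pt "0 0 -20 0 0 0 0" --pt "0 0 -36 0 0 0 0" --pt "0 0 -36 0 0 0 0" --pt "0 0 -24 0 0 0 0" --pt "0 0 0 0 0 0 0"

```text
clock: 14.02
position: [0.6009, -0.0862, 0.1253]
tool_rot: [3.135, 0.001, 1.677]
force: [1.7, -0.1, -0.6]
grip_width: 0.0853
```

carry_out --pt "-25 0 0 0 0 0 0" --pt "-30 0 0 0 0 0 0" --pt "-20 0 0 0 0 0 0" --pt "0 0 0 0 0 0 0" --pt "0 0 0 0 0 0 0"

```text
clock: 14.43
position: [0.6063, -0.1613, 0.12]
tool_rot: [-3.141, 0.0, 1.676]
force: [-0.1, 0.6, -0.1]
grip_width: 0.0855
```

```bash
python3 wb.py w5.png .01 .026; python3 - <<'E'
from h import *
f=bot.grab_frame("top");np.save("top_w.npy",world(f));np.save("top_c.npy",f["color"]);
W=world(f);h=cv2.cvtColor(f["color"],cv2.COLOR_RGB2HSV)
m=(h[...,1]>80)&(h[...,0]<25)&(W[...,1]<-.03)&(W[...,1]>-.3)&(W[...,0]>.54)&(W[...,2]<.03)&(W[...,2]>.008)
print(cv2.minAreaRect((W[m][:,:2]*1000).astype(np.float32)))
E
python3 p.py
```

```text
px [316. 247.] z 0.0187 c [ 608.5 -159.3] wh [ 55.5 198.8] ang 6.16
[[570.2999877929688, -63.5], [591.5999755859375, -261.1000061035156], [646.7000122070312, -255.1999969482422], [625.4000244140625, -57.5]]
((774.7653198242188, -71.58206176757812), (330.481201171875, 30.236671447753906), 2.0109317302703857)
t 14.53 p [ 606.6 -159.3  120. ] rpy [-1.7998e+02 -4.0000e-02  9.6160e+01] F [-1.3 -0.5 -0. ] w 85.5 q [-0.06  0.68  0.34  1.7  -0.29  0.81  0.52]
```

View pics/w5.png

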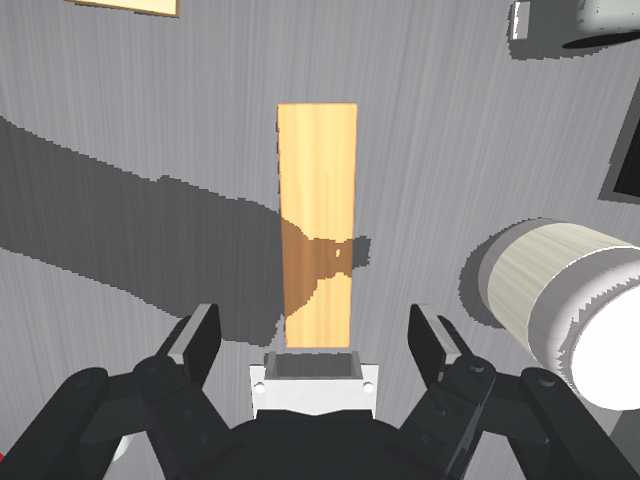

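The board at pixel (317,225) lies fully clear of the rack mouth (row 355), released, its centre almost under the TCP. Regrip at the middle.

carry_out --pt "0 2 38 0 0 0 0" --pt "0 0 35 0 0 0 0" --pt "0 0 25 0 0 0 0" --pt "0 0 12 0 0 0 0" --pt "0 0 6 0 0 0 0"

```text
clock: 14.95
position: [0.608, -0.1588, 0.0027]
tool_rot: [-3.139, -0.001, 1.679]
force: [0.4, -0.1, 1.5]
grip_width: 0.0852
```

carry_out --pt "0 0 0 0 0 0 0" --pt "0 0 0 0 0 0 255" --pt "0 0 0 0 0 0 255" --pt "0 0 0 0 0 0 255" --pt "0 0 0 0 0 0 255" --force 60

```text
clock: 15.37
position: [0.6096, -0.16, 0.0062]
tool_rot: [3.139, 0.0, 1.678]
force: [-3.9, 2.2, 14.1]
grip_width: 0.0543
```

carry_out --pt "0 0 0 0 0 0 255" --pt "0 0 -8 0 0 0 255" --pt "0 0 -20 0 0 0 255" --pt "0 0 -35 0 0 0 255" --pt "0 0 -40 0 0 0 255"

```text
clock: 15.78
position: [0.6077, -0.1597, 0.1082]
tool_rot: [-3.14, -0.001, 1.678]
force: [1.5, 0.2, -1.0]
grip_width: 0.0538
```

carry_out --pt "0 0 -25 0 0 0 255" --pt "0 0 0 0 0 0 255" --pt "0 0 0 0 0 0 255"

```text
clock: 16.03
position: [0.6096, -0.1599, 0.1348]
tool_rot: [3.138, 0.001, 1.678]
force: [-1.3, 0.2, -2.5]
grip_width: 0.0543
```

```bash
python3 wb.py w6.png .125 .165; python3 p.py 619.5 195 132 91.5
```

```text
px [315. 240.] z 0.1471 c [ 607.4 -137.1] wh [ 56.1 154.9] ang 6.29
[[571.0, -63.20000076293945], [588.0, -217.1999969482422], [643.7000122070312, -211.10000610351562], [626.7000122070312, -57.099998474121094]]
t 16.08 p [ 608.9 -159.6  133.2] rpy [179.93   0.    96.15] F [-0.9  0.6 -1.7] w 54.1 q [-0.07  0.67  0.35  1.69 -0.29  0.83  0.52]
leg to [619.5 195.  132.   91.5] rows 10
[35.0, 5.0, 0.0, 0.0, 0.0, 0.08]
[35.0, 5.0, 0.0, 0.0, 0.0, 0.08]
[35.0, 4.0, 0.0, 0.0, 0.0, 0.08]
[35.0, 4.0, 0.0, 0.0, 0.0, 0.08]
[35.0, 4.0, 0.0, 0.0, 0.0, 0.08]
[36.0, 3.0, 0.0, 0.0, 0.0, 0.08]
[35.0, 3.0, 0.0, 0.0, 0.0, 0.07]
[36.0, 3.0, 0.0, 0.0, 0.0, 0.08]
[35.0, 2.0, 1.0, 0.01, 0.0, 0.07]
[36.0, 2.0, 0.0, 0.0, 0.0, 0.08]
```

carry_out --pt "20 3 0 0 0 0.04 255" --pt "32 4 0 0 0 0.08 255" --pt "35 4 0 0 0 0.08 255" --pt "35 4 0 0 0 0.08 255" --pt "35 4 0 0 0 0.08 255"

```text
clock: 16.5
position: [0.6123, -0.0003, 0.1313]
tool_rot: [-3.14, 0.0, 1.639]
force: [0.3, 0.7, -2.3]
grip_width: 0.0542
```

carry_out --pt "36 4 0 0 0 0.08 255" --pt "35 3 0 0 0 0.08 255" --pt "36 3 0 0 0 0.08 255" --pt "35 2 0 0 0 0.08 255" --pt "30 2 0 0 0 0.08 255"

```text
clock: 16.92
position: [0.6169, 0.1735, 0.1311]
tool_rot: [-3.14, 0.0, 1.599]
force: [-0.0, -0.2, -1.5]
grip_width: 0.0542
```

carry_out --pt "18 1 0 0 0 0.04 255" --pt "6 1 0 0 0 0 255" --pt "0 0 0 0 0 0 255" --pt "0 0 0 0 0 0 255" --pt "0 0 0 0 0 0 255"

```text
clock: 17.33
position: [0.6194, 0.1928, 0.132]
tool_rot: [-3.141, 0.001, 1.592]
force: [0.3, -0.1, -1.5]
grip_width: 0.054
```

```bash
python3 p.py 619.5 195 132 91.5; cat > st.py <<'E'
# held board and stand in world mm, from wrist, top and side
import sys
from h import *
from scipy.spatial.transform import Rotation as R
s=bot.observe();T=np.eye(4);T[:3,:3]=R.from_euler("xyz",s["tool_rot"]).as_matrix();T[:3,3]=s["position"];zb=s["position"][2]+.0135
def rc(n,P):
    if len(P)<30:return print(n,len(P))
    c,w,a=cv2.minAreaRect((P[:,:2]*1000).astype(np.float32));print(n,len(P),np.median(P[:,2]).round(4),"c",np.round(c,1),"wh",np.round(w,1),"a",round(a,2))
for cam in("wrist","top","side"):
    f=bot.grab_frame(cam);W=world(f,T@f["T_tool_cam"] if cam=="wrist" else None);save(f,sys.argv[1]+cam+".png")
    h=cv2.cvtColor(f["color"],cv2.COLOR_RGB2HSV);near=(abs(W[...,0]-.62)<.1)&(abs(W[...,1]-.195)<.14)
    wood=(h[...,1]>80)&(h[...,0]<25)&near;wh=(h[...,1]<40)&(h[...,2]>60)&near
    rc(cam+" board",W[wood&(abs(W[...,2]-zb)<.006)])
    rc(cam+" base",W[wh&(abs(W[...,2]-.011)<.005)])
    t=wh&(abs(W[...,2]-.075)<.004)
    n,l,st,ce=cv2.connectedComponentsWithStats(t.astype(np.uint8))
    for k in range(1,n):
        if st[k,4]>15: rc(cam+" stake",W[l==k])
E
python3 st.py a_
```

```text
t 17.33 p [619.4 192.8 132. ] rpy [-1.7997e+02  6.0000e-02  9.1230e+01] F [ 0.3 -0.1 -1.5] w 54.0 q [-0.64  0.71  0.39  1.63 -0.33  0.87 -0.1 ]
leg to [619.5 195.  132.   91.5] rows 1
[2.2, 0.2, 0.0, 0.0, 0.01, -0.05]
wrist board 42374 0.1444 c [619.1 215.6] wh [ 56.5 155. ] a 1.24
wrist base 7418 0.0128 c [636.6 203.4] wh [164.4 258.4] a 1.61
wrist stake 109 0.0762 c [574.7 271.2] wh [ 1.9 28.9] a 1.68
wrist stake 195 0.0764 c [660.5 273.2] wh [ 2.8 29.3] a 0.45
wrist stake 25
wrist stake 74 0.0765 c [663.8 120.2] wh [ 2.8 23.1] a 1.97
top board 983 0.1426 c [615.5 137.6] wh [66.5 95.2] a 2.29
top base 1150 0.0105 c [598.7 119.2] wh [129.3 192.4] a 47.28
top stake 56 0.074 c [582.7 117.9] wh [11.7 27.4] a 0.91
side board 984 0.1435 c [617.5 190. ] wh [ 57.5 202.4] a 0.82
side base 1257 0.0113 c [635.8 196.1] wh [169. 257.] a 1.36
side stake 40 0.0748 c [577.5 269.4] wh [35.3 11.7] a 89.81
side stake 43 0.0755 c [656.9 121.8] wh [33.8 10.7] a 87.4
side stake 52 0.0751 c [581.2 120. ] wh [12.5 31. ] a 3.88
```

View pics/a_wrist.png

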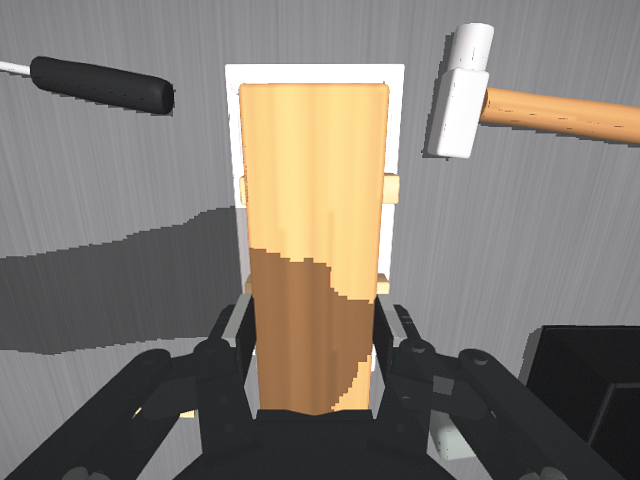

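Wrist view: the board is centred laterally over the stand, with the stick ends at (392,188) and (383,283). Stake positions from wrist and side agree on about 0 mm across, about +4.5 mm along still to go. Lower part-way and check again.

carry_out --pt "4.5 0 0 0 0 -0.05 255" --pt "0 0 10 0 0 0 255" --pt "0 0 15 0 0 0 255" --pt "0 0 10 0 0 0 255" --pt "0 0 3 0 0 0 255"

```text
clock: 17.9
position: [0.6182, 0.1991, 0.0921]
tool_rot: [-3.139, 0.001, 1.6]
force: [-0.7, -0.8, -1.3]
grip_width: 0.0542
```

carry_out --pt "0 0 0 0 0 0 255" --pt "0 0 0 0 0 0 255"

```text
clock: 18.07
position: [0.6193, 0.1992, 0.0943]
tool_rot: [-3.142, 0.0, 1.599]
force: [-0.0, 0.4, -0.0]
grip_width: 0.0542
```

```bash
python3 p.py; python3 st.py b_
```

```text
t 18.07 p [619.3 199.2  94.3] rpy [-1.800e+02  1.000e-02  9.163e+01] F [-0.   0.4 -0. ] w 54.2 q [-0.64  0.76  0.37  1.65 -0.35  0.8  -0.09]
wrist board 42376 0.1067 c [618.8 221.7] wh [ 56.2 155.7] a 1.61
wrist base 10804 0.0127 c [635.6 244.4] wh [164.8 176.3] a 1.65
wrist stake 1179 0.0767 c [578.7 271. ] wh [ 9.6 29.4] a 1.53
wrist stake 1380 0.0767 c [656.4 272.9] wh [11.1 29.9] a 1.09
wrist stake 446 0.0765 c [583. 123.] wh [ 9.  28.2] a 1.26
wrist stake 443 0.0764 c [659.5 124.6] wh [28.7  9.3] a 89.08
top board 895 0.1049 c [618.9 146.5] wh [ 62.2 104. ] a 8.4
top base 1248 0.0106 c [637.3 143.9] wh [165.5 163.2] a 1.08
top stake 24
top stake 62 0.0739 c [582.7 117.9] wh [11.6 27.3] a 1.57
side board 953 0.1059 c [611.2 196.6] wh [ 68.9 204.9] a 2.72
side base 1228 0.0112 c [630.1 195.7] wh [190.5 260.5] a 4.82
side stake 38 0.0745 c [576.2 270.4] wh [11.6 31.2] a 4.86
side stake 28
side stake 47 0.075 c [580.6 119.7] wh [12.7 31.7] a 5.98
```

Wrist now sees all four stakes: lateral error about 0 mm, along +1.7 mm, yaw error 0.2°. Lower about 38 mm gently.

carry_out --pt "-1 0 8 0 0 0 255" --pt "0 0 10 0 0 0 255" --pt "0 0 8 0 0 0 255" --pt "0 0 5 0 0 0 255" --pt "0 0 3 0 0 0 255"

```text
clock: 18.63
position: [0.6188, 0.1981, 0.0589]
tool_rot: [-3.14, 0.001, 1.599]
force: [0.3, -1.1, -1.3]
grip_width: 0.0536
```

carry_out --pt "0 0 2 0 0 0 255" --pt "0 0 1 0 0 0 255" --pt "0 0 0 0 0 0 255" --pt "0 0 0 0 0 0 255"

```text
clock: 18.97
position: [0.6194, 0.1983, 0.0575]
tool_rot: [3.141, -0.0, 1.599]
force: [0.9, 0.8, -0.8]
grip_width: 0.0534
```

```bash
python3 p.py; python3 st.py c_ | grep -E "board|wrist st"
```

```text
t 18.97 p [619.4 198.3  57.5] rpy [ 1.7998e+02 -1.0000e-02  9.1640e+01] F [ 0.9  0.8 -0.8] w 53.4 q [-0.62  0.81  0.34  1.66 -0.37  0.74 -0.07]
wrist board 42426 0.0699 c [618.8 220.5] wh [ 56.4 156.1] a 1.69
wrist stake 2814 0.0766 c [580.  271.2] wh [12.9 29.8] a 1.97
wrist stake 2819 0.0765 c [655.9 272.9] wh [13.2 30. ] a 1.6
wrist stake 105 0.0751 c [588.  210.4] wh [5.2 1.6] a 8.78
wrist stake 107 0.0752 c [649.9 212.2] wh [5.2 1.8] a 0.03
top board 824 0.0681 c [616.9 143.2] wh [64.1 93.4] a 1.49
side board 910 0.0686 c [616.8 196.2] wh [ 57.7 201.4] a 1.86
```

carry_out --pt "0 0 1 0 0 0 255" --pt "0 0 0 0 0 0 255" --pt "0 0 0 0 0 0 255"

```text
clock: 19.37
position: [0.6194, 0.1983, 0.0564]
tool_rot: [3.141, -0.0, 1.599]
force: [1.0, 0.8, -0.3]
grip_width: 0.054
```

carry_out --pt "0 0 0.7 0 0 0 255" --pt "0 0 0 0 0 0 255" --pt "0 0 0 0 0 0 255"

```text
clock: 19.62
position: [0.6195, 0.1984, 0.0563]
tool_rot: [3.141, -0.0, 1.599]
force: [-3.5, -0.4, 10.3]
grip_width: 0.0543
```

```bash
python3 p.py; python3 st.py d_ | grep -E "board"
```

```text
t 19.62 p [619.5 198.4  56.3] rpy [ 1.7997e+02 -2.0000e-02  9.1640e+01] F [-3.5 -0.4 10.3] w 54.3 q [-0.62  0.81  0.34  1.66 -0.37  0.74 -0.07]
wrist board 42371 0.0687 c [618.9 221.2] wh [ 56.3 154.9] a 1.71
top board 809 0.0667 c [615.1 143.5] wh [63.6 94.2] a 2.79
side board 903 0.0673 c [612.6 194. ] wh [ 66.4 199.5] a 1.13
```

Contact shows as +10 N, board top at 68 mm, seated. Release, rise and check.

carry_out --pt "0 0 0 0 0 0 150" --pt "0 0 0 0 0 0 60" --pt "0 0 0 0 0 0 0" --pt "0 0 0 0 0 0 0" --pt "0 0 0 0 0 0 0"

```text
clock: 20.18
position: [0.6192, 0.1983, 0.0555]
tool_rot: [-3.141, 0.0, 1.599]
force: [-0.9, 0.1, 0.2]
grip_width: 0.0855
```

carry_out --pt "0 0 -10 0 0 0 0" --pt "0 0 -20 0 0 0 0" --pt "0 0 -35 0 0 0 0" --pt "0 0 -35 0 0 0 0" --pt "0 0 -30 0 0 0 0"

```text
clock: 20.6
position: [0.6194, 0.198, 0.1885]
tool_rot: [3.141, -0.0, 1.599]
force: [1.0, 1.1, 0.4]
grip_width: 0.0853
```

carry_out --pt "0 0 -20 0 0 0 0" --pt "-30 0 0 0 0 0 0" --pt "-40 0 0 0 0 0 0" --pt "-40 0 0 0 0 0 0" --pt "-30 0 0 0 0 0 0"

```text
clock: 21.02
position: [0.6231, 0.0549, 0.2067]
tool_rot: [3.141, 0.001, 1.598]
force: [0.3, 0.1, 0.0]
grip_width: 0.0856
```

```bash
python3 p.py; python3 - <<'E'
from h import *
from scipy.spatial.transform import Rotation as R
def rc(n,P):
    if len(P)<30:return print(n,len(P))
    c,w,a=cv2.minAreaRect((P[:,:2]*1000).astype(np.float32))
    A=np.c_[P[:,:2]-P[:,:2].mean(0),np.ones(len(P))];k=np.linalg.lstsq(A,P[:,2],rcond=None)[0]
    print(n,len(P),"z",np.median(P[:,2]).round(4),"tilt",np.hypot(*k[:2]).round(4),"c",np.round(c,1),"wh",np.round(w,1),"a",round(a,2))
for cam in("top","side"):
    f=bot.grab_frame(cam);W=world(f);save(f,"e_"+cam+".png",(150,120,350,270) if cam=="top" else (280,120,430,260),3.5)
    h=cv2.cvtColor(f["color"],cv2.COLOR_RGB2HSV);near=(abs(W[...,0]-.62)<.1)&(abs(W[...,1]-.195)<.14)
    wood=(h[...,1]>80)&(h[...,0]<25)&near;wh=(h[...,1]<40)&near
    rc(cam+" board",W[wood&(abs(W[...,2]-.067)<.006)]);rc(cam+" base",W[wh&(abs(W[...,2]-.011)<.005)&(h[...,2]>150)])
a=cv2.imread("pics/e_top.png");b=cv2.imread("pics/e_side.png")
cv2.imwrite("pics/e.png",np.hstack([cv2.resize(a,(460,345)),cv2.resize(b,(340,345))]))
E
```

```text
t 21.02 p [623.1  54.9 206.7] rpy [1.7995e+02 5.0000e-02 9.1550e+01] F [0.3 0.1 0. ] w 85.6 q [-0.47  0.59  0.44  1.64 -0.28  0.98  0.09]
top board 695 z 0.0663 tilt 0.0061 c [616.5 258.4] wh [56.5 74.4] a 0.52
top base 466 z 0.0103 tilt 0.002 c [617.1 271.9] wh [127.6  95. ] a 1.22
side board 985 z 0.0671 tilt 0.0073 c [616.6 195.4] wh [ 57.4 202.6] a 1.61
side base 1171 z 0.0112 tilt 0.0037 c [618.5 194.9] wh [133.  255.3] a 1.5
```

View pics/e.png

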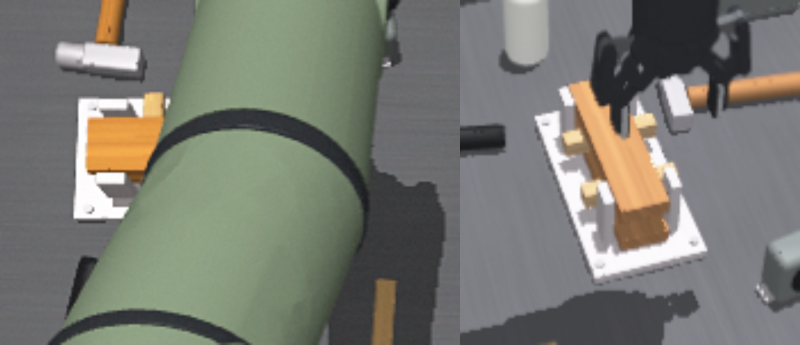

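The side view (right half) shows the board flat on both sticks between the stakes, stick ends showing at (573,142), (645,125) and (590,190), gripper free. The numbers agree: within 2 mm of the stand's centre, tilt 0.007, yaw within 0.1°, underside about 50 mm after camera bias. Hand in.

```bash
python3 -c "
from workcell import bot
print(bot.job_done())"
```

```text
the job is handed in; nothing more can be done
None
```

I handed the job in at about 21 s on the robot's clock; the hand-in gives no verdict.

**What I did:** I laid both thick sticks across the lower board, aiming 40 mm either side of the stand's middle. I drew the second board about 162 mm out of the rack by its end, let go on the bench, and took it again by its middle. I then lowered it gently between the stakes until it touched both sticks (about 10 N) and released it.

**Last checks (side camera):**

| Measure | Reading | Allowed |
|---|---|---|
| Board centre across the stand | about 2 mm off | 12 mm |
| Board centre along the stand | about 0.5 mm off | 18 mm |
| Yaw against the stand | about 0.1° | 8° |
| Tilt | about 0.4° | 3° |
| Underside height | 49.1 mm as read; about 50 mm allowing for the side camera reading about 1 mm low | 46–54 mm |

The gripper was clear of everything.

**Checks that failed or disagreed:**
- The top camera could not confirm the final board position because the arm blocked most of its view. Its check after drawing the board out also failed, so only the wrist camera confirmed that step.
- Wrist and top cameras differed by 2–4 mm on the stand's and lower board's positions, so I positioned the board over the stakes with the wrist and side views instead.
- I did not re-measure the lower board, the lath or the bystanders. The lower board looked in place in the pictures.

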